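# Seat the battery pack in the bench dock

### The arm

A 6-joint arm with a two-finger parallel gripper is mounted at the origin on the work surface. World frame = base frame: x ahead of the robot, y to its left, z up, the work surface at z = 0. Lengths are in mm, angles in rad, forces in N, time in s.
With the tool pointing down it reaches from about 350 to 975 mm from the base axis. Payload 7.1 kg.
Tool frame: the origin (TCP) lies at the centre of the arm's flange, where the gripper is bolted on; the fingertips stand 182 mm ahead of it and the grasp point (between the pads) lies 163 mm ahead of it; z points along the fingers, y is the line along which they close (so a half turn about z gives the same grasp; the last joint's range is limited). The gripper opens to 88 mm and grips with 3 to 60 N. Pads are 20 mm wide; open, the fingers measure 115 mm over their backs; the gripper's body (75 mm by 178 mm) begins 61 mm behind the grasp point.
Start: joints at [1.292, 0.423, 1.63, -0, 1.089, -0.019], TCP at [160.523, 604.019, 404.675] pointing down, gripper open.
Joint ranges: [-3, 3], [-0.9, 2.11], [0.09, 2.58], [-1.31, 4.45], [0.11, 2.69], [-2.54, 2.54]. Speed limits (rad/s): [2.39, 2.39, 3.01, 3.14, 3.14, 3.14].

### API

Orientations are given as a rotation vector (axis times angle).
In Python, from workcell import readout, get_image, ctrl gives the robot as it stands.
- The arm moves only by the tool step_arm, never from a script. Its argument "targets" is a list that holds one entry, the list of rows, each a list of 7 numbers: the shift along the world's x, y, z as a fraction of full scale, then the turn, a rotation vector about the world's x, y, z as a fraction of full scale, then the opening, from 0 (shut) to 1 (fully open). In form: [[[dx, dy, dz, wx, wy, wz, claw], ...]]. A call has exactly 5 rows; each row shifts and turns the commanded pose from where the row before left it; what a row does not reach is not made up. Full scale, the value 1, is 0.05 m for a shift and 4 degrees for a turn. A row lasts 1/8 s, in which the tool goes at most 62.5 mm and 10.7 degrees, less where a joint would pass 70% of its speed; a pose out of reach is approached as far as the arm can. A call with a number of a shift or a turn outside -1 to 1 is refused whole. A call with a gripper value outside its range is refused whole. The fingers move at their own pace and stop on an object; the grip force is fixed at half the most. Time passes only in rows, so rows that do not move let the fingers close, or fill a call up. It gives the time, the measured TCP pose, the force, the opening and the grip force at its end, in the units of the state.
- readout.get_obs(): the state, without advancing time (a new reading comes with each control period).
- get_image(name): name is "scene" or "side" or "wrist"; returns a dict with "pixels" (384x512x3 uint8, red, green, blue), "intrinsics" (3x3 intrinsics, pixels), "extrinsics" (4x4, takes a point from world to camera coordinates). Camera axes: x right, y down, z forward; pixel columns grow to the right and rows downward; lengths in mm; the calibration is good to about 2 mm. A picture is of the moment at which its call begins. There is no depth.
- ctrl.close_job(): hands the job in; it is judged then, once.
The state is a dict: "t": time; "qpos": joint angles; "qvel": joint speeds; "joint_torque": joint torques, N m; "ee_pos": TCP position; "orientation": TCP orientation; "ft_force": force on the tool from outside, world axes, zero at the start; "moment": the same for the moment, N m; "width": finger opening in mm; "grasp_force": force on a finger pad.
Only numpy, scipy, OpenCV 4.12 (cv2) and the standard library are available. Lean on these libraries where they do the work, as an engineer would, in place of code of your own. Each camera call takes 0.05 s, during which the arm holds its last target. There are 200 camera calls.

### The job

Slide the long black battery pack, contact end first, into the slot of the grey bench dock until you feel it bear on the sprung contact block hidden inside, wherever that has been set. Press only lightly, and stop at the first clear resistance rather than forcing it; let go and leave it resting against the block, with the other things on the bench left where they are.

Things in the scene. Friction and masses are not known exactly. Their poses are not given: they have to be found in the camera images.
- pack: Black battery pack lying on the bench: 200 mm long, 26 mm high, 0.2-0.34 kg, mass middle 98 mm behind the nose. Origin: centre of its underside; x along it, contact end (nose, two brass pads) at x = +100 mm, tail at -100 mm; z up. 46 mm wide from x = -50 to +100 mm; the tail grip behind that is 34 mm wide, with a 4 mm high ridge across the top of its last 6 mm.
- pack_grip (a point): Middle of the pack's tail grip: 76 mm behind the pack's origin along x, 13 mm above its underside; axes as the pack's. 176 mm behind the nose.
- dock: Bench dock, grey box fixed to the bench, 190 mm long (x), 100 mm wide, 80 mm high. Origin: centre of its underside; x points along the slot inwards; z up. One level blind slot, 50 mm wide, 30 mm high (floor 30 mm, ceiling 60 mm above the bench), runs in from the face at x = -95 mm. Steel lips flare on all four sides, up to 22 mm out from that face, about 9 mm to each side, 5 mm down and up.
- slot_mouth (a point): Middle of the slot floor's edge at the mouth: 95 mm before the dock's origin along x, 30 mm above the bench; axes as the dock's. Unseen inside, 84 to 130 mm in (different each time), is the face of a contact block on a damped spring, about 2 N per mm from zero, 14 mm travel; it returns by itself. Over 15 N is forcing it. Friction on the way in: a few N.
- adapter: Bystander: loose black power adapter, 100 x 55 x 34 mm. Origin: centre of its underside.
- meter: Bystander: loose yellow hand multimeter, 160 x 78 x 36 mm. Origin: centre of its underside.
- mouse: Bystander: loose black computer mouse, 100 x 58 x 32 mm. Origin: centre of its underside.
- driver: Bystander: loose screwdriver, 180 mm long, lying on the bench. Origin: on its axis.
- pack_nose (a point): Middle of the pack's contact end face: 100 mm ahead of the pack's origin along x, 13 mm above its underside; axes as the pack's.
Things that resemble listed ones, but are neither listed nor needed, are in the scene too. What is shaped like the pack but green or pink is not meant.

How it is judged:
By the outcome, as a careful person would: the job done as asked, in the order asked, and still so for the second after the job is handed in, with the robot touching nothing.
It also fails if it takes over 46 s, if anything falls off the work surface, if the arm or the gripper's body presses on something with over 40 N, if the wrist force passes 120 N, or if a joint passes its speed limit or range.

## Working session

There is one attempt and no reset: what is moved stays moved. The work goes in short steps, Python scripts to look and compute and a tool call to move; the robot and the scene stay as the last step left them, time stands still between calls to the robot, and variables do not carry over. Pictures are saved under pics/ and viewed, at most 10 in all, crops included, and the job is handed in when it is done.

Besides the shell and the picture viewer there is one more tool, called after "Request:" by a JSON object that holds its "op" and its "data", one argument or row to a line. step_arm: Moves the arm, as the interface text tells. Shift numbers are shares of 0.05 m and turn numbers shares of 4 degrees, none past 1 either way. Its arguments: {"type":"object","properties":{"targets":{"type":"array"}},"required":["targets"]}

```bash
mkdir -p pics; ls; cat > h.py <<'E'
import numpy as np, cv2
from workcell import readout, get_image, ctrl
def snap(n,f):
    d=get_image(n); cv2.imwrite(f'pics/{f}.png',cv2.cvtColor(d['pixels'],cv2.COLOR_RGB2BGR)); np.savez(f'pics/{f}.npz',**d); return d
def ray(d,uv,z):
    K=d['intrinsics'];E=d['extrinsics'];R=E[:3,:3];t=E[:3,3]
    c=-R.T@t; v=R.T@np.linalg.inv(K)@np.array([uv[0],uv[1],1.]); return c+v*(z-c[2])/v[2]
def proj(d,p):
    E=d['extrinsics'];q=d['intrinsics']@(E[:3,:3]@np.array(p)+E[:3,3]); return q[:2]/q[2]
E
python3 - <<'E'
from h import *
a=snap('scene','s0');b=snap('side','d0');c=snap('wrist','w0')
for d in(a,b,c):
    E=d['extrinsics'];print((-E[:3,:3].T@E[:3,3]).round(),E[2,:3].round(2))
im=np.vstack([np.hstack([cv2.imread('pics/s0.png'),cv2.imread('pics/d0.png')])]);cv2.imwrite('pics/a.png',cv2.resize(im,(800,300)))
print(readout.get_obs())
E
```

```text
pics
[1055. -898.  895.] [-0.4   0.66 -0.63]
[ 210. -794.  930.] [ 0.27  0.63 -0.73]
[ 82. 623. 384.] [ 0.28 -0.08 -0.96]
{'t': 0.15, 'qpos': array([ 1.29200053e+00,  4.23681695e-01,  1.63046743e+00, -3.05187184e-05,
        1.08864172e+00, -1.89570919e-02]), 'qvel': array([-0.00027932, -0.0015029 , -0.00439271,  0.00174258,  0.00021716,
       -0.00100069]), 'joint_torque': array([-1.10788493e-03, -5.44982493e+01, -2.73918414e+01,  6.42811786e-02,
        2.04501220e-02, -4.56636337e-05]), 'ee_pos': array([160.47382918, 603.83434013, 404.08839634]), 'orientation': array([-4.06964741e-01, -3.11496901e+00,  1.86749174e-03]), 'ft_force': array([ 0.03718926, -1.03818321,  0.16728281]), 'moment': array([-0.0394356 , -0.02130633, -0.00616213]), 'grasp_force': 0.0, 'width': 87.48092069289298}
```

View pics/s0.png

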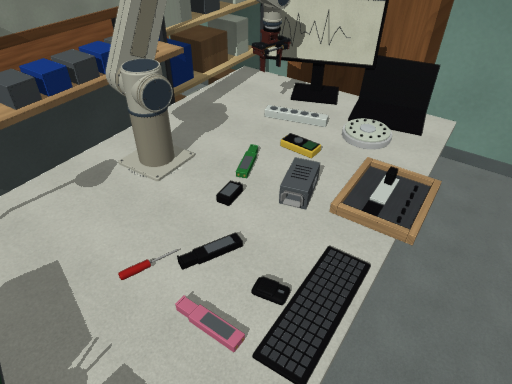

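View pics/d0.png

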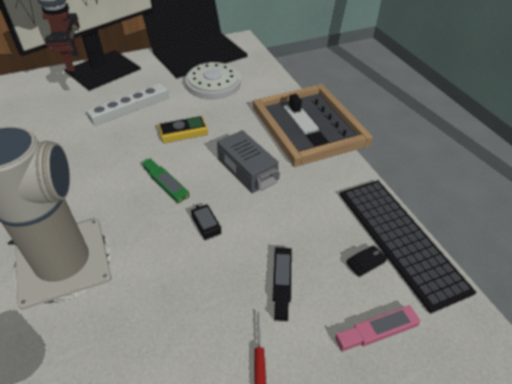

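Scene view: the black pack is at about (210,250) with its tail at (183,261) and nose at (241,240). The dock is at (300,183), its mouth facing the camera at (291,200). In the side view the pack is at (283,282), tail down, and the dock mouth at (267,181). I'll enlarge both.

```bash
python3 - <<'E'
from h import *
s=cv2.imread('pics/s0.png');d=cv2.imread('pics/d0.png')
def crop(im,x,y,w,h,k): return cv2.resize(im[y:y+h,x:x+w],None,fx=k,fy=k,interpolation=cv2.INTER_CUBIC)
A=np.hstack([crop(s,265,145,80,75,5),crop(d,205,120,80,75,5)])
B=np.hstack([crop(s,170,222,80,50,5),crop(d,245,240,80,50,5)])
B2=crop(d,240,240,80,85,3)
cv2.imwrite('pics/c1.png',A)
for n,im,(x0,y0,x1,y1) in(('s0',s,(172,225,250,275)),('d0',d,(262,240,305,325))):
    D=np.load(f'pics/{n}.npz'); g=im.max(2); m=np.zeros_like(g); m[y0:y1,x0:x1]=(g[y0:y1,x0:x1]<105)*255
    c=max(cv2.findContours(m,0,2)[0],key=cv2.contourArea)
    print(n,cv2.contourArea(c),cv2.approxPolyDP(c,2,True)[:,0].tolist())
    for p in cv2.approxPolyDP(c,2,True)[:,0]: print(p,ray(D,p,26)[:2].round(),ray(D,p,0)[:2].round())
    o=im.copy();cv2.drawContours(o,[c],-1,(0,0,255),1)
    cv2.imwrite(f'pics/o_{n}.png',crop(o,x0-5,y0-5,x1-x0+10,y1-y0+10,5))
a=cv2.imread('pics/o_s0.png');b=cv2.imread('pics/o_d0.png')
H=max(a.shape[0],b.shape[0]);C=np.zeros((H,a.shape[1]+b.shape[1],3),np.uint8);C[:a.shape[0],:a.shape[1]]=a;C[:b.shape[0],a.shape[1]:]=b
cv2.imwrite('pics/c2.png',C);print(C.shape)
E
```

```text
s0 989.5 [[242, 240], [237, 233], [232, 233], [177, 255], [182, 269], [242, 246]]
[242 240] [ 561. -203.] [ 546. -182.]
[237 233] [ 530. -186.] [ 515. -165.]
[232 233] [ 517. -195.] [ 501. -174.]
[177 255] [ 437. -360.] [ 418. -344.]
[182 269] [ 484. -392.] [ 467. -377.]
[242 246] [ 575. -224.] [ 561. -204.]
d0 1269.5 [[275, 246], [271, 288], [273, 317], [275, 320], [287, 320], [291, 249]]
[275 246] [ 524. -186.] [ 533. -169.]
[271 288] [ 463. -298.] [ 470. -284.]
[273 317] [ 435. -370.] [ 442. -357.]
[275 320] [ 437. -378.] [ 443. -366.]
[287 320] [ 462. -389.] [ 469. -377.]
[291 249] [ 559. -211.] [ 569. -194.]
(475, 705, 3)
```

View pics/c1.png

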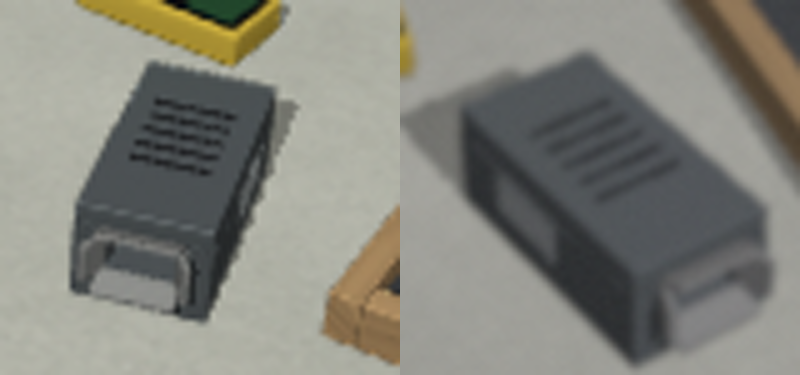

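View pics/c2.png

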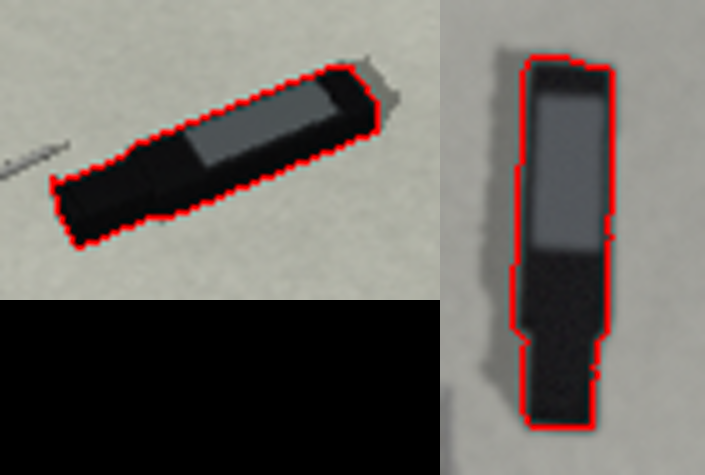

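The dock crop shows clean top-face corners and the flared mouth lips at lower centre (scene) and lower right (side). The pack contours are good, but shadow touches the nose in the scene view. Next I'll work out the poses.

```bash
cat >> h.py <<'E'
def rect(P,L,W):
    # P ordered: back-left, back-right, front-right, front-left (seen along +x) -> centre, yaw, residual
    M=np.array([[L/2,W/2],[L/2,-W/2],[-L/2,-W/2],[-L/2,W/2]]);P=np.array(P)[:,:2]
    c=P.mean(0);z=((P-c)@[1,1j]*np.conj(M@[1,1j])).sum();a=np.angle(z)
    R=np.array([[np.cos(a),-np.sin(a)],[np.sin(a),np.cos(a)]]);return c,a,P-c-M@R.T
E
python3 - <<'E'
from h import *
S=np.load('pics/s0.npz');D=np.load('pics/d0.npz')
for n,d,pts in(('s',S,[(295,157.4),(320.4,162.4),(307.4,192),(280.2,185.6)]),('d',D,[(217.4,140.4),(243,130),(278,161.4),(252,175)])):
    c,a,r=rect([ray(d,p,80) for p in pts],190,100);print('dock',n,c.round(1),np.degrees(a).round(2),r.round(1).tolist())
# pack edges
def edge(d,pa,pb,z,dark=95):
    # subpixel crossing along normals of the line pa-pb
    g=d['pixels'].max(2).astype(np.float32);pa,pb=np.array(pa,float),np.array(pb,float);t=pb-pa;n=np.array([-t[1],t[0]])/np.linalg.norm(t)
    out=[]
    for s in np.linspace(.08,.92,25):
        o=np.arange(-4,4.01,.1);q=pa+s*t+o[:,None]*n
        v=cv2.remap(g,q[:,0].astype(np.float32)[None],q[:,1].astype(np.float32)[None],1)[0]
        k=np.where((v[1:]>=dark)!=(v[:-1]>=dark))[0]
        if len(k): out.append(ray(d,q[k[np.argmin(abs(o[k]))]],z)[:2])
    out=np.array(out);vx,vy,x,y=cv2.fitLine(out.astype(np.float32),cv2.DIST_HUBER,0,.01,.01).ravel()
    return np.array([x,y]),np.array([vx,vy])*np.sign(vy)
L=edge(S,(197,247),(231,233.5),26); R=edge(D,(291,252),(290,303),26); Lb=edge(D,(271,285),(273.5,255),0); Rb=edge(S,(204,260),(238,247.5),0)
for nm,l in zip('L R Lb Rb'.split(),(L,R,Lb,Rb)):print(nm,l[0].round(1),np.degrees(np.arctan2(l[1][1],l[1][0])).round(2))
u=L[1]+R[1]+Lb[1]+Rb[1];u/=np.linalg.norm(u);n=np.array([-u[1],u[0]]);print('yaw',np.degrees(np.arctan2(u[1],u[0])))
for l in(L,R,Lb,Rb):print((l[0]@n).round(1))
N=edge(D,(276,247),(290,249),26,60);T=edge(D,(275,320),(287,320),0,80);print('nose',N[0]@u,'tail',T[0]@u,np.degrees(np.arctan2(N[1][1],N[1][0])))
for q in((231,233.5),(241.5,239)):print(ray(S,q,26)[:2]@u)
E
```

```text
dock s [578.5 141.6] 102.95 [[1.9, -1.6], [-1.1, -0.0], [-2.2, 0.1], [1.4, 1.6]]
dock d [575.8 138.6] 102.65 [[2.6, 0.5], [-1.6, -2.7], [-2.4, 2.6], [1.4, -0.3]]
L [ 487.1 -257.6] 63.92
R [ 521.4 -286.7] 63.59
Lb [ 497.1 -231.8] 63.51
Rb [ 529.5 -267.7] 63.91
yaw 63.73401
-550.8
-594.5
-548.4
-593.2
nose 60.806503 tail -131.47385 147.97691
50.14762203606453
67.04008450948955
```

Request:
{"op": "step_arm", "data": {
  "targets": [
    [[0.8,-0.71,0,0,0,-1,1],[0.8,-0.71,0,0,0,-1,1],[0.8,-0.71,0,0,0,-1,1],[0.8,-0.71,0,0,0,-1,1],[0.8,-0.71,0,0,0,-1,1]]
  ]
}}

```text
t: 0.78
ee_pos: [361.6, 425.2, 404.6]
orientation: [-0.945, -2.996, 0.0]
ft_force: [0.2, -0.9, 0.1]
width: 87.9
grasp_force: 0.0
```

Request:
{"op": "step_arm", "data": {
  "targets": [
    [[0.8,-0.71,0,0,0,-1,1],[0.8,-0.71,0,0,0,-1,1],[0.8,-0.71,0,0,0,-1,1],[0.8,-0.71,0,0,0,-1,1],[0.8,-0.71,0,0,0,-1,1]]
  ]
}}

```text
t: 1.4
ee_pos: [561.6, 247.6, 404.5]
orientation: [-1.451, -2.786, 0.0]
ft_force: [0.2, 0.7, 0.4]
width: 87.8
grasp_force: 0.0
```

Request:
{"op": "step_arm", "data": {
  "targets": [
    [[0.2,-1,0,0,0,-1,1],[0.2,-1,0,0,0,-1,1],[0.2,-1,0,0,0,-1,1],[0.2,-1,0,0,0,-1,1],[0.2,-1,0,0,0,-1,1]]
  ]
}}

```text
t: 2.02
ee_pos: [610.6, -2.6, 404.5]
orientation: [-1.913, -2.492, 0.0]
ft_force: [1.8, 0.3, 0.2]
width: 87.8
grasp_force: 0.0
```

Request:
{"op": "step_arm", "data": {
  "targets": [
    [[-0.29,-0.7,-0.1,0,0,-1,1],[-0.29,-0.7,-0.1,0,0,-1,1],[-0.29,-0.7,-0.1,0,0,-1,1],[-0.29,-0.7,-0.1,0,0,-1,1],[-0.29,-0.7,-0.1,0,0,-1,1]]
  ]
}}

```text
t: 2.65
ee_pos: [537.4, -177.0, 379.3]
orientation: [-2.316, -2.122, 0.0]
ft_force: [0.6, -0.9, -0.0]
width: 87.7
grasp_force: 0.0
```

Request:
{"op": "step_arm", "data": {
  "targets": [
    [[-0.29,-0.7,-0.1,0,0,-1,1],[-0.29,-0.7,-0.1,0,0,-1,1],[-0.29,-0.7,-0.1,0,0,-1,1],[-0.29,-0.7,-0.1,0,0,-1,1],[-0.29,-0.7,-0.1,0,0,-1,1]]
  ]
}}

```text
t: 3.28
ee_pos: [464.9, -352.0, 354.3]
orientation: [-2.65, -1.687, 0.0]
ft_force: [-0.5, -0.1, -0.0]
width: 88.0
grasp_force: 0.0
```

```bash
python3 - <<'E'
from h import *
d=snap('wrist','w1')
from scipy.spatial.transform import Rotation as Ro
o=readout.get_obs();R=Ro.from_rotvec(o['orientation']).as_matrix();print(o['t'],o['ee_pos'],R.round(3).tolist(),np.degrees(o['qpos']))
print(d['intrinsics']);E=d['extrinsics'];print(-E[:3,:3].T@E[:3,3])
E
```

```text
3.325 [ 463.53702612 -355.07156721  353.82234572] [[0.427, 0.904, -0.001], [0.904, -0.427, -0.001], [-0.002, -0.0, -1.0]] [-38.60026139  24.43763482 100.8840903   -0.11098653  54.67889138
 -13.27234136]
[[297.87830443   0.         255.15684315]
 [  0.         297.87830443 191.76797425]
 [  0.           0.           1.        ]]
[ 498.63479243 -279.98887502  334.44471072]
```

View pics/w1.png

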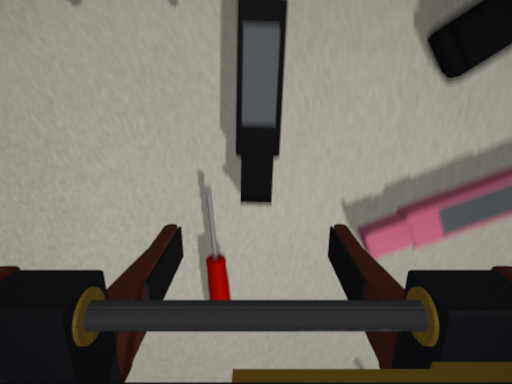

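The wrist view shows the pack pointing up: tail end at row 202 (columns 241–272), shoulder at row 155. The screwdriver tip at (207,185) lies about 55 mm to the left, so I'll go down with the fingers only part open.

```bash
python3 - <<'E'
from h import *
d=np.load('pics/w1.npz');g=d['pixels'].max(2)
def row(r,a,b,t=70):
    x=np.where(g[r,a:b]<t)[0]+a;return x.min(),x.max()+1
rows=[20,40,60,80,100,120,140];P=[]
for r in rows:
    l,h=row(r,230,295); pl,ph=ray(d,(l-.5,r),26)[:2],ray(d,(h-.5,r),26)[:2];P.append((pl,ph));print(r,l,h,np.linalg.norm(pl-ph).round(1))
for r in(165,180,192,200):
    l,h=row(r,232,285);print(r,l,h,np.linalg.norm(ray(d,(l-.5,r),26)-ray(d,(h-.5,r),26)).round(1))
for k,z in((0,26),(1,26)):
    pts=np.array([p[k] for p in P]);f=cv2.fitLine(pts.astype(np.float32),2,0,.01,.01).ravel();print('edge',k,np.degrees(np.arctan2(f[1],f[0])),f)
c=g[:,256];print('tail rows',c[145:215].tolist());print('nose rows',g[0:12,262].tolist())
for r in (200,201,202,203):print(r,ray(d,(256.5,r),30)[:2].round(1),ray(d,(256.5,r),0)[:2].round(1))
for p in((237,154),(278,155)):print('shoulder',ray(d,p,26)[:2].round(1))
E
```

```text
20 238 286 44.2
40 237 285 45.0
60 237 284 44.8
80 237 283 44.7
100 237 282 44.5
120 236 281 45.4
140 236 280 45.2
165 241 273 33.7
180 241 272 33.2
192 241 271 32.5
200 241 271 32.8
edge 0 62.979633 [ 4.5430714e-01  8.9084512e-01  4.8967834e+02 -2.5611237e+02]
edge 1 63.395004 [ 4.4783697e-01  8.9411521e-01  5.3027917e+02 -2.7512189e+02]
tail rows [20, 18, 19, 19, 19, 19, 18, 20, 18, 19, 18, 18, 18, 19, 19, 17, 19, 20, 18, 19, 18, 18, 19, 18, 19, 19, 18, 19, 18, 18, 19, 18, 19, 20, 19, 18, 19, 17, 17, 18, 19, 19, 19, 19, 18, 18, 18, 19, 15, 16, 16, 14, 16, 15, 15, 17, 39, 81, 105, 119, 140, 148, 163, 168, 169, 170, 171, 172, 173, 174]
nose rows [20, 22, 22, 22, 23, 22, 21, 22, 21, 21, 19, 20]
200 [ 456.6 -373.4] [ 452.4 -382.6]
201 [ 456.1 -374.4] [ 451.9 -383.7]
202 [ 455.6 -375.4] [ 451.4 -384.9]
203 [ 455.1 -376.5] [ 450.8 -386. ]
shoulder [ 459.  -320.2]
shoulder [ 497.3 -339.2]
```

Request:
{"op": "step_arm", "data": {
  "targets": [
    [[0.06,0.04,0,0,0,-0.33,0.6],[0,0,-0.3,0,0,0,0.6],[0,0,-0.6,0,0,0,0.6],[0,0,-0.6,0,0,0,0.6],[0,0,-0.6,0,0,0,0.6]]
  ]
}}

```text
t: 3.95
ee_pos: [468.9, -347.4, 248.1]
orientation: [-2.665, -1.663, 0.0]
ft_force: [-1.2, -0.6, 0.4]
width: 53.0
grasp_force: 0.0
```

Request:
{"op": "step_arm", "data": {
  "targets": [
    [[0,0,-0.6,0,0,0,0.6],[0,0,-0.4,0,0,0,0.6],[0,0,-0.2,0,0,0,0.6],[0,0,0,0,0,0,0.6],[0,0,0,0,0,0,0.6]]
  ]
}}

```text
t: 4.58
ee_pos: [468.9, -349.2, 190.5]
orientation: [2.666, 1.659, 0.001]
ft_force: [-0.3, -0.0, 0.5]
width: 52.7
grasp_force: 0.0
```

```bash
python3 - <<'E'
from h import *
snap('wrist','w2');print(readout.get_obs())
E
```

```text
{'t': 4.625, 'qpos': array([-6.60552528e-01,  6.77026258e-01,  1.81500581e+00,  9.09193704e-06,
        6.47801714e-01, -2.03223946e-01]), 'qvel': array([-1.39166676e-03, -4.02215955e-03,  2.22066021e-03,  1.20662222e-03,
       -2.36875257e-03, -8.39408941e-05]), 'joint_torque': array([ 8.17017979e-02, -5.68595338e+01, -1.59381384e+01,  4.30448342e-02,
        3.45518882e-02, -2.13580661e-04]), 'ee_pos': array([ 468.90335348, -349.26272144,  190.63360455]), 'orientation': array([2.66577322e+00, 1.65918755e+00, 9.64060949e-04]), 'ft_force': array([-0.25509214, -0.053228  ,  0.23723217]), 'moment': array([-0.10713195,  0.04717478,  0.01922487]), 'grasp_force': 0.0, 'width': 53.09071022760395}
```

View pics/w2.png

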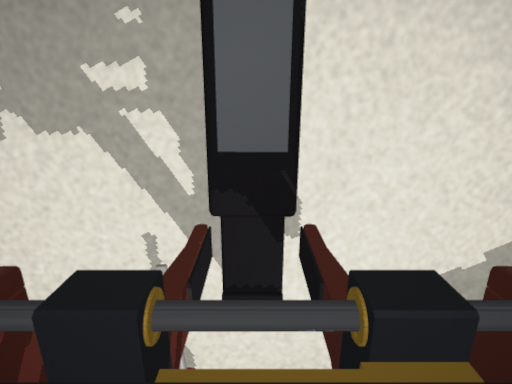

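The wrist view shows the fingers on either side of the tail grip with clear gaps: grip edges at columns 222–283, fingers at about 205 and 305. I'll shift back slightly, lower 3 mm and close.

Request:
{"op": "step_arm", "data": {
  "targets": [
    [[-0.04,-0.09,-0.06,0,0,0,0.6],[0,0,0,0,0,0,0],[0,0,0,0,0,0,0],[0,0,0,0,0,0,0],[0,0,0,0,0,0,0]]
  ]
}}

```text
t: 5.25
ee_pos: [466.4, -353.5, 186.8]
orientation: [-2.667, -1.66, 0.0]
ft_force: [-2.4, -0.7, 2.6]
width: 33.8
grasp_force: 30.0
```

Request:
{"op": "step_arm", "data": {
  "targets": [
    [[0,0,0,0,0,0,0],[0,0,0.1,0,0,0,0],[0,0,0.4,0,0,0,0],[0,0,0.8,0,0,0,0],[0,0,0.8,0,0,0,0]]
  ]
}}

```text
t: 5.88
ee_pos: [466.5, -353.3, 293.6]
orientation: [2.667, 1.66, 0.0]
ft_force: [1.0, -1.1, -3.5]
width: 33.9
grasp_force: 30.0
```

Request:
{"op": "step_arm", "data": {
  "targets": [
    [[0,0.86,0.4,0,0,1,0],[0,0.86,0.4,0,0,1,0],[0,0.86,0.4,0,0,1,0],[0,0.86,0.4,0,0,1,0],[0,0.86,0.4,0,0,1,0]]
  ]
}}

```text
t: 6.5
ee_pos: [466.0, -136.9, 393.5]
orientation: [2.335, 2.1, 0.001]
ft_force: [0.2, 0.2, -2.4]
width: 33.8
grasp_force: 30.0
```

Request:
{"op": "step_arm", "data": {
  "targets": [
    [[0,0.86,0.2,0,0,1,0],[0,0.86,0.2,0,0,1,0],[0,0.86,0.15,0,0,1,0],[0,0.86,0,0,0,0.8,0],[0,0.86,0,0,0,0.8,0]]
  ]
}}

```text
t: 7.12
ee_pos: [465.9, 78.0, 420.5]
orientation: [1.97, 2.446, 0.002]
ft_force: [0.9, -0.1, -2.9]
width: 33.6
grasp_force: 30.0
```

Request:
{"op": "step_arm", "data": {
  "targets": [
    [[0,0,0,0,0,0,0],[0,0,0,0,0,0,0],[0,0,0,0,0,0,0],[0,0,0,0,0,0,0],[0,0,0,0,0,0,0]]
  ]
}}

```text
t: 7.75
ee_pos: [466.6, 76.0, 419.2]
orientation: [-1.974, -2.444, 0.0]
ft_force: [-0.3, 0.1, -3.1]
width: 33.7
grasp_force: 30.0
```

```bash
python3 - <<'E'
from h import *
d=snap('wrist','w3');cv2.imwrite('pics/w3b.png',cv2.resize(cv2.imread('pics/w3.png'),(800,600),interpolation=cv2.INTER_CUBIC))
o=readout.get_obs();print(o['t'],o['ee_pos'],o['orientation'],o['ft_force'],np.degrees(o['qpos']))
E
```

```text
7.8 [466.56342758  76.05364078 419.15270556] [-1.97407211e+00 -2.44377412e+00  1.37860296e-04] [ 0.09180528  0.45992561 -2.87735984] [ 7.81560187e+00  1.02208619e+01  1.11329598e+02  7.24193712e-04
  5.84570252e+01 -4.32246655e+00]
```

View pics/w3b.png

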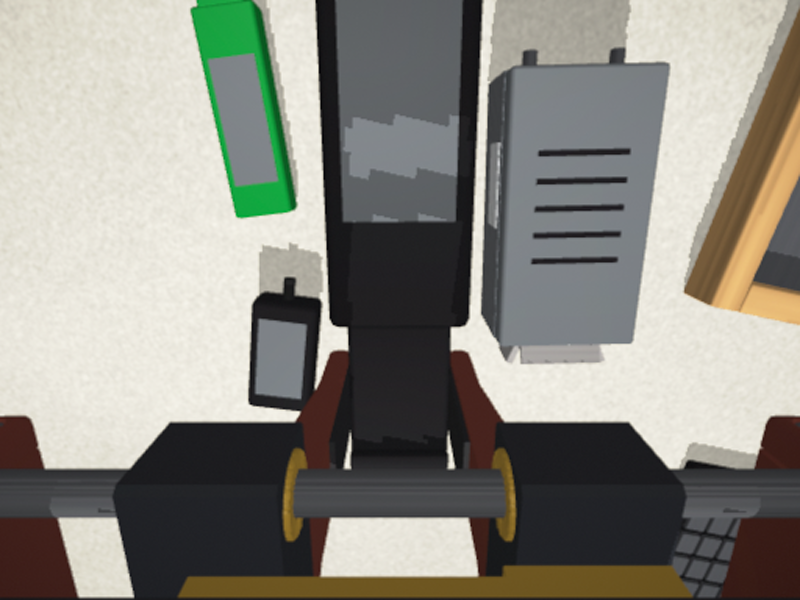

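The wrist view (800×600 crop) shows the dock top corners near (514,67), (669,63), (634,344) and (497,343). The lips are below at (520–603,346–362), and the pack is held straight.

```bash
cat >> h.py <<'E'
def gedge(d,pa,pb,w=4,k=1.5625):
    g=cv2.GaussianBlur(cv2.cvtColor(d['pixels'],cv2.COLOR_RGB2GRAY).astype(np.float32),(0,0),.7)
    pa,pb=[(np.array(p)+.5)/k-.5 for p in(pa,pb)];t=pb-pa;n=np.array([-t[1],t[0]])/np.linalg.norm(t);o=np.arange(-w,w+.01,.1);out=[]
    for s in np.linspace(.08,.92,30):
        q=(pa+s*t+o[:,None]*n).astype(np.float32);v=cv2.remap(g,q[None,:,0],q[None,:,1],1)[0]
        out.append(q[np.argmax(abs(np.gradient(v)))])
    return cv2.fitLine(np.array(out),cv2.DIST_HUBER,0,.01,.01).ravel()
def cross(a,b):
    s=np.linalg.solve(np.array([[a[0],-b[0]],[a[1],-b[1]]]),b[2:]-a[2:]);return a[2:]+s[0]*a[:2]
E
python3 - <<'E'
from h import *
d=np.load('pics/w3.npz')
BL,BR,FR,FL=(514,67),(669,63),(634,344),(499,343)
b,r,f,l=[gedge(d,*p) for p in((BL,BR),(BR,FR),(FR,FL),(FL,BL))]
C=[cross(b,l),cross(b,r),cross(f,r),cross(f,l)];print(np.round(C,1).tolist())
for z in(80,):
    P=[ray(d,c,z) for c in C];c,a,res=rect(P,190,100);print(c,np.degrees(a),res.round(1).tolist(),[np.linalg.norm(P[i]-P[i-1]).round(1) for i in range(4)])
e=np.array([np.cos(a),np.sin(a)]);print('mouth',c-95*e)
# held pack edges
zt=258.3
L=gedge(d,(331,318),(319,20));R=gedge(d,(468,318),(480,20));S=gedge(d,(335,325),(465,326))
for q in(L,R):
    p0=ray(d,q[2:],zt)[:2];p1=ray(d,q[2:]+50*q[:2]*-np.sign(q[1]),zt)[:2];v=p1-p0;print('pack edge',p0.round(1),np.degrees(np.arctan2(v[1],v[0])))
a1,a2=[ray(d,cross(S,q),zt)[:2] for q in(L,R)];print('shoulder',a1,a2,np.linalg.norm(a1-a2))
o=readout.get_obs();print('tool yaw',np.degrees(2*np.arctan2(o['orientation'][1],o['orientation'][0]))%360)
E
```

```text
[[327.6000061035156, 41.5], [428.79998779296875, 38.79999923706055], [404.6000061035156, 219.3000030517578], [318.8999938964844, 221.3000030517578]]
[575.89727645 141.76780908] 103.26032424427662 [[1.3, -0.7], [-0.7, -0.9], [-0.9, 0.8], [0.4, 0.8]] [np.float64(188.3), np.float64(98.0), np.float64(188.3), np.float64(98.8)]
mouth [597.68797578  49.30070453]
pack edge [428.3 145.7] 101.94501480069411
pack edge [472.1 153.3] 102.27774199871159
shoulder [438.25829297  98.72765627] [481.95091499 108.07034741] 44.68032114042482
tool yaw 102.13768952893048
```

```bash
python3 - <<'E'
from h import *
S=np.load('pics/s0.npz');D=np.load('pics/d0.npz')
print('mouse',ray(S,(271,290),15)[:2],ray(D,(367,260),15)[:2])
print('mouse left end/top',ray(S,(253,289),15)[:2],ray(S,(288,302),15)[:2])
print('kbd corner',ray(S,(331,247),15)[:2],'tray corner',ray(S,(332,200),30)[:2])
E
```

```text
mouse [ 730.72249544 -307.49527943] [ 729.60374979 -311.03144782]
mouse left end/top [ 687.4306729  -332.01360075] [ 789.41230017 -315.95426049]
kbd corner [800.75243873 -66.34588195] tray corner [713.3318675  127.25992942]
```

Request:
{"op": "step_arm", "data": {
  "targets": [
    [[0.62,-0.87,0,0,0,0.22,0],[0.62,-0.87,0,0,0,0,0],[0.62,-0.87,0,0,0,0,0],[0.62,-0.87,0,0,0,0,0],[0.62,-0.87,0,0,0,0,0]]
  ]
}}

```text
t: 8.43
ee_pos: [622.4, -142.8, 418.9]
orientation: [-1.955, -2.459, -0.0]
ft_force: [0.9, 0.7, -2.4]
width: 34.0
grasp_force: 30.0
```

Request:
{"op": "step_arm", "data": {
  "targets": [
    [[0.6,-0.87,-0.4,0,0,0,0],[0,0,-0.9,0,0,0,0],[0,0,-0.9,0,0,0,0],[0,0,-0.9,0,0,0,0],[0,0,-0.6,0,0,0,0]]
  ]
}}

```text
t: 9.05
ee_pos: [650.8, -184.6, 231.3]
orientation: [-1.953, -2.457, 0.002]
ft_force: [0.2, -0.1, -2.6]
width: 33.6
grasp_force: 30.0
```

Request:
{"op": "step_arm", "data": {
  "targets": [
    [[0,0,-0.3,0,0,0,0],[0,0,0,0,0,0,0],[0,0,0,0,0,0,0],[0,0,0,0,0,0,0],[0,0,0,0,0,0,0]]
  ]
}}

```text
t: 9.68
ee_pos: [651.8, -184.6, 220.3]
orientation: [1.953, 2.459, 0.001]
ft_force: [0.5, -0.2, -2.9]
width: 33.4
grasp_force: 30.0
```

```bash
python3 - <<'E'
from h import *
o=readout.get_obs();print(o['t'],o['ee_pos'],o['orientation'],o['ft_force'],np.degrees(2*np.arctan2(o['orientation'][1],o['orientation'][0]))%360)
snap('scene','s4');snap('side','d4');s=cv2.imread('pics/s4.png');d=cv2.imread('pics/d4.png')
def crop(im,x,y,w,h,k): return cv2.resize(im[y:y+h,x:x+w],None,fx=k,fy=k,interpolation=cv2.INTER_CUBIC)
cv2.imwrite('pics/c4.png',np.hstack([crop(s,235,165,100,120,4),crop(d,230,130,100,120,4)]))
E
```

```text
9.675 [ 651.8342049  -184.56355767  220.28358928] [1.95310653e+00 2.45872941e+00 9.27848216e-04] [ 0.4583136  -0.21606685 -2.93338434] 103.07583130615613
```

View pics/c4.png

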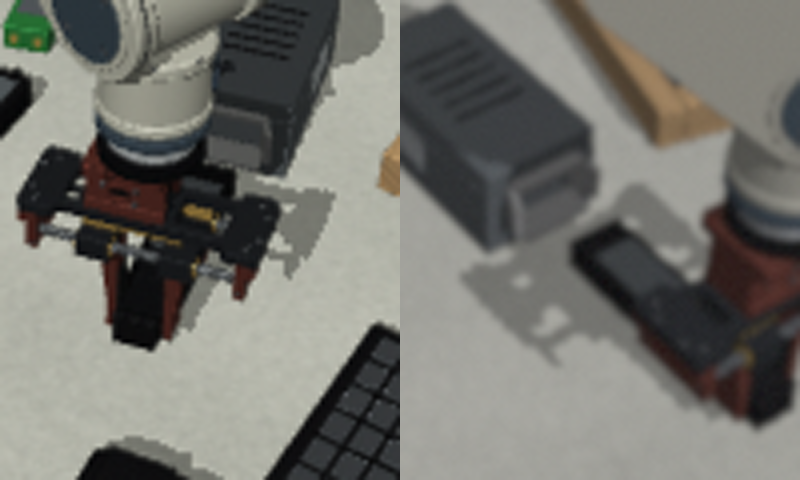

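The side view shows the held nose's top corners at about (273,191) and (285,185.5), in line with the mouth at (262,183). I'll check for droop.

```bash
python3 - <<'E'
from h import *
D=np.load('pics/d4.npz');a=np.radians(103.07);e=np.array([np.cos(a),np.sin(a)]);m=np.array([e[1],-e[0]])
t=np.array([651.8,-184.6])
for z in(59.5,56,52):
    print(z,[proj(D,[*(t+k*e+s*m),z]).round(1).tolist() for k,s in((176,-23),(176,23))])
a=np.radians(103);e=np.array([np.cos(a),np.sin(a)]);m=np.array([e[1],-e[0]]);c=np.array([576.5,141.2])
print('dock FL,FR top,FL bot',[proj(D,[*(c-95*e+s*m),z]).round(1).tolist() for s,z in((-50,80),(50,80),(-50,0))],'seen (252,175),(278,161.4)')
E
```

```text
59.5 [[272.1, 188.3], [284.7, 181.8]]
56 [[272.1, 189.2], [284.6, 182.6]]
52 [[272.0, 190.2], [284.6, 183.6]]
dock FL,FR top,FL bot [[251.6, 174.4], [279.0, 161.0], [251.6, 193.7]] seen (252,175),(278,161.4)
```

```bash
python3 - <<'E'
from h import *
def pitch(d,L,R):
    v=cross(L,R);E=d['extrinsics'];w=E[:3,:3].T@np.linalg.inv(d['intrinsics'])@np.array([*v,1]);w/=np.linalg.norm(w);w*=np.sign(w[1]);return np.degrees([np.arctan2(w[1],w[0]),np.arcsin(w[2])])
d=snap('wrist','w4')
for w in(3,4,5):print('held',pitch(d,gedge(d,(331,318),(319,10),w),gedge(d,(468,318),(480,10),w)))
d=np.load('pics/w1.npz');print('on bench',pitch(d,gedge(d,(236.5,145),(238,5),4,1),gedge(d,(279.5,145),(286,5),4,1)))
d=np.load('pics/w2.npz');print('on bench near',pitch(d,gedge(d,(209.5,205),(203,5),4,1),gedge(d,(295.5,205),(304.5,5),4,1)))
D=np.load('pics/d4.npz');k=1;q=gedge(D,(273.7,190.7),(285,185.5),4,1);print('nose edge line',q,[ (q[3]+(x-q[2])*q[1]/q[0]).round(1) for x in(273,285)])
E
```

```text
held [103.03465343  -1.83147838]
held [103.03465343  -1.83147838]
held [103.03465343  -1.83147838]
on bench [62.94878558 -1.88972435]
on bench near [63.4674826   0.32587787]
nose edge line [  0.905933    -0.42342097 277.8281     187.29225   ] [np.float32(189.5), np.float32(183.9)]
```

Request:
{"op": "step_arm", "data": {
  "targets": [
    [[0,0,-0.03,0.23,0.05,0,0],[0,0,0,0.23,0.05,0,0],[0,0,0,0,0,0,0],[0,0,0,0,0,0,0],[0,0,0,0,0,0,0]]
  ]
}}

```text
t: 10.45
ee_pos: [651.5, -184.5, 217.7]
orientation: [-1.938, -2.44, -0.032]
ft_force: [0.4, 0.1, -2.2]
width: 33.6
grasp_force: 30.0
```

```bash
cat >> h.py <<'E'
from scipy.spatial.transform import Rotation as Ro
def pitch(d,L,R):
    v=cross(L,R);E=d['extrinsics'];w=E[:3,:3].T@np.linalg.inv(d['intrinsics'])@np.array([*v,1]);w/=np.linalg.norm(w);w*=np.sign(w[1]);return np.degrees([np.arctan2(w[1],w[0]),np.arcsin(w[2])])
def st():
    o=readout.get_obs();R=Ro.from_rotvec(o['orientation']).as_matrix();p=o['ee_pos']
    a=np.radians(103);e=np.array([np.cos(a),np.sin(a),0]);m=np.array([e[1],-e[0],0]);g=p+163*R[:,2];M=np.array([576.5,141.2,30])-95*e
    print('t',o['t'],'ee',p.round(1),'yaw',np.degrees(np.arctan2(R[1,0],R[0,0])).round(2),'pitch',np.degrees(np.arcsin(R[2,0])).round(2))
    print('grip->depth of nose',((g-M)@e+176).round(1),'lat',((g-M)@m).round(2),'F along',(o['ft_force']@e).round(2),'lat',(o['ft_force']@m).round(2),'z',o['ft_force'][2].round(2),'mom',o['moment'].round(2),'w',o['width'].round(1))
E
python3 - <<'E'
from h import *
st();d=snap('wrist','w5');print('held',pitch(d,gedge(d,(331,318),(319,10)),gedge(d,(468,318),(480,10))))
D=snap('side','d5');q=gedge(D,(272,188.5),(284,183),4,1);print([ (q[3]+(x-q[2])*q[1]/q[0]).round(1) for x in(272,285)])
E
```

```text
t 10.45 ee [ 651.5 -184.5  217.7] yaw 103.08 pitch 1.88Traceback (most recent call last):
  File "<stdin>", line 2, in <module>
  File "h.py", line 31, in st
    print('grip->depth of nose',((g-M)@e+176).round(1),'lat',((g-M)@m).round(2),'F along',(o['ft_force']@e).round(2),'lat',(o['ft_force']@m).round(2),'z',o['ft_force'][2].round(2),'mom',o['moment'].round(2),'w',o['width'].round(1))
                                                                                                                                                                                                                   ^^^^^^^^^^^^^^^^
AttributeError: 'float' object has no attribute 'round'
```

```bash
sed -i "s/o\['width'\].round(1)/round(o['width'],1)/" h.py
python3 - <<'E'
from h import *
st();d=snap('wrist','w5');print('held',pitch(d,gedge(d,(331,318),(319,10)),gedge(d,(468,318),(480,10))))
D=snap('side','d5');q=gedge(D,(272,188.5),(284,183),4,1);print([ (q[3]+(x-q[2])*q[1]/q[0]).round(1) for x in(272,285)])
a=np.radians(103.07);e=np.array([np.cos(a),np.sin(a)]);m=np.array([e[1],-e[0]])
t=np.array([651.5,-184.5])+5.3*e
print([proj(D,[*(t+k*e+s*m),57.5]).round(1).tolist() for k,s in((176,-23),(176,23))])
E
```

```text
t 10.45 ee [ 651.5 -184.5  217.7] yaw 103.08 pitch 1.88
grip->depth of nose -57.9 lat -0.1 F along 0.03 lat 0.41 z -2.25 mom [-0.34 -0.06  0.01] w 33.6
held [102.91080435   0.18772529]
[np.float32(188.1), np.float32(180.5)]
[[270.8, 187.7], [283.4, 181.2]]
```

Request:
{"op": "step_arm", "data": {
  "targets": [
    [[-0.045,0.195,0.02,0,0,0,0],[-0.045,0.195,0,0,0,0,0],[-0.045,0.195,0,0,0,0,0],[-0.023,0.097,0,0,0,0,0],[-0.023,0.097,0,0,0,0,0]]
  ]
}}

```text
t: 11.18
ee_pos: [642.5, -145.1, 218.7]
orientation: [-1.938, -2.44, -0.032]
ft_force: [-0.2, -0.2, -3.6]
width: 34.0
grasp_force: 30.0
```

Request:
{"op": "step_arm", "data": {
  "targets": [
    [[-0.018,0.078,0,0,0,0,0],[-0.018,0.078,0,0,0,0,0],[-0.018,0.078,0,0,0,0,0],[-0.018,0.078,0,0,0,0,0],[-0.018,0.078,0,0,0,0,0]]
  ]
}}

```text
t: 11.8
ee_pos: [637.9, -125.8, 218.7]
orientation: [-1.938, -2.44, -0.032]
ft_force: [-0.4, 0.5, -3.4]
width: 33.8
grasp_force: 30.0
```

```bash
python3 -c "
from h import *
st()"
```

```text
t 11.8 ee [ 637.9 -125.8  218.7] yaw 103.07 pitch 1.88
grip->depth of nose 2.4 lat -0.15 F along 0.61 lat -0.29 z -3.39 mom [-0.33  0.04  0.06] w 33.8
```

Request:
{"op": "step_arm", "data": {
  "targets": [
    [[-0.018,0.078,0,0,0,0,0],[-0.018,0.078,0,0,0,0,0],[-0.018,0.078,0,0,0,0,0],[-0.018,0.078,0,0,0,0,0],[-0.018,0.078,0,0,0,0,0]]
  ]
}}

```text
t: 12.42
ee_pos: [633.4, -106.3, 218.7]
orientation: [-1.938, -2.44, -0.032]
ft_force: [-0.2, -0.3, -4.0]
width: 34.1
grasp_force: 30.0
```

```bash
python3 -c "
from h import *
st()"
```

```text
t 12.425 ee [ 633.4 -106.3  218.7] yaw 103.08 pitch 1.88
grip->depth of nose 22.4 lat -0.14 F along -0.22 lat -0.25 z -3.99 mom [-0.33  0.01  0.03] w 34.1
```

Request:
{"op": "step_arm", "data": {
  "targets": [
    [[-0.018,0.078,0,0,0,0,0],[-0.018,0.078,0,0,0,0,0],[-0.018,0.078,0,0,0,0,0],[-0.018,0.078,0,0,0,0,0],[-0.018,0.078,0,0,0,0,0]]
  ]
}}

```text
t: 13.05
ee_pos: [628.9, -86.8, 218.7]
orientation: [-1.938, -2.44, -0.032]
ft_force: [-0.0, -0.3, -3.3]
width: 33.8
grasp_force: 30.0
```

Request:
{"op": "step_arm", "data": {
  "targets": [
    [[-0.018,0.078,0,0,0,0,0],[-0.018,0.078,0,0,0,0,0],[-0.018,0.078,0,0,0,0,0],[-0.018,0.078,0,0,0,0,0],[-0.018,0.078,0,0,0,0,0]]
  ]
}}

```text
t: 13.68
ee_pos: [624.4, -67.3, 218.7]
orientation: [-1.938, -2.44, -0.032]
ft_force: [-0.1, -0.0, -3.2]
width: 34.2
grasp_force: 30.0
```

```bash
python3 -c "
from h import *
st()"
```

```text
t 13.675 ee [624.4 -67.3 218.7] yaw 103.08 pitch 1.88
grip->depth of nose 62.4 lat -0.14 F along 0.02 lat -0.13 z -3.23 mom [-0.37 -0.04  0.01] w 34.2
```

Request:
{"op": "step_arm", "data": {
  "targets": [
    [[-0.011,0.049,0,0,0,0,0],[-0.011,0.049,0,0,0,0,0],[-0.011,0.049,0,0,0,0,0],[-0.011,0.049,0,0,0,0,0],[-0.011,0.049,0,0,0,0,0]]
  ]
}}

```text
t: 14.3
ee_pos: [621.7, -55.1, 218.7]
orientation: [-1.938, -2.44, -0.032]
ft_force: [-0.5, 0.2, -2.8]
width: 33.7
grasp_force: 30.0
```

Request:
{"op": "step_arm", "data": {
  "targets": [
    [[-0.0045,0.0195,0,0,0,0,0],[-0.0045,0.0195,0,0,0,0,0],[-0.0045,0.0195,0,0,0,0,0],[-0.0045,0.0195,0,0,0,0,0],[-0.0045,0.0195,0,0,0,0,0]]
  ]
}}

```text
t: 14.92
ee_pos: [620.6, -50.4, 218.7]
orientation: [-1.938, -2.44, -0.032]
ft_force: [0.4, 0.4, -2.9]
width: 33.6
grasp_force: 30.0
```

```bash
python3 -c "
from h import *
st()"
```

```text
t 14.925 ee [620.6 -50.4 218.7] yaw 103.08 pitch 1.88
grip->depth of nose 79.8 lat -0.06 F along 0.28 lat 0.44 z -2.85 mom [-0.3  -0.02 -0.01] w 33.6
```

Request:
{"op": "step_arm", "data": {
  "targets": [
    [[-0.0045,0.0195,0,0,0,0,0],[-0.0045,0.0195,0,0,0,0,0],[-0.0045,0.0195,0,0,0,0,0],[-0.0045,0.0195,0,0,0,0,0],[-0.0045,0.0195,0,0,0,0,0]]
  ]
}}

```text
t: 15.55
ee_pos: [619.5, -45.5, 218.7]
orientation: [-1.938, -2.44, -0.032]
ft_force: [-0.1, 0.6, -3.1]
width: 33.8
grasp_force: 30.0
```

Request:
{"op": "step_arm", "data": {
  "targets": [
    [[-0.0045,0.0195,0,0,0,0,0],[-0.0045,0.0195,0,0,0,0,0],[-0.0045,0.0195,0,0,0,0,0],[-0.0045,0.0195,0,0,0,0,0],[-0.0045,0.0195,0,0,0,0,0]]
  ]
}}

```text
t: 16.18
ee_pos: [618.3, -40.6, 218.7]
orientation: [-1.938, -2.44, -0.032]
ft_force: [0.5, 0.3, -2.3]
width: 34.2
grasp_force: 30.0
```

Request:
{"op": "step_arm", "data": {
  "targets": [
    [[-0.0045,0.0195,0,0,0,0,0],[-0.0045,0.0195,0,0,0,0,0],[-0.0045,0.0195,0,0,0,0,0],[-0.0045,0.0195,0,0,0,0,0],[-0.0045,0.0195,0,0,0,0,0]]
  ]
}}

```text
t: 16.8
ee_pos: [617.2, -35.7, 218.7]
orientation: [-1.938, -2.44, -0.032]
ft_force: [0.2, -0.1, -3.4]
width: 34.0
grasp_force: 30.0
```

Request:
{"op": "step_arm", "data": {
  "targets": [
    [[-0.0045,0.0195,0,0,0,0,0],[-0.0045,0.0195,0,0,0,0,0],[-0.0045,0.0195,0,0,0,0,0],[-0.0045,0.0195,0,0,0,0,0],[-0.0045,0.0195,0,0,0,0,0]]
  ]
}}

```text
t: 17.42
ee_pos: [616.1, -30.8, 218.7]
orientation: [-1.938, -2.44, -0.032]
ft_force: [-0.5, 0.0, -2.8]
width: 33.5
grasp_force: 30.0
```

Request:
{"op": "step_arm", "data": {
  "targets": [
    [[-0.0045,0.0195,0,0,0,0,0],[-0.0045,0.0195,0,0,0,0,0],[-0.0045,0.0195,0,0,0,0,0],[-0.0045,0.0195,0,0,0,0,0],[-0.0045,0.0195,0,0,0,0,0]]
  ]
}}

```text
t: 18.05
ee_pos: [615.0, -26.0, 218.7]
orientation: [-1.938, -2.44, -0.032]
ft_force: [1.0, 0.3, -2.1]
width: 33.9
grasp_force: 30.0
```

Request:
{"op": "step_arm", "data": {
  "targets": [
    [[-0.0045,0.0195,0,0,0,0,0],[-0.0045,0.0195,0,0,0,0,0],[-0.0045,0.0195,0,0,0,0,0],[-0.0045,0.0195,0,0,0,0,0],[-0.0045,0.0195,0,0,0,0,0]]
  ]
}}

```text
t: 18.68
ee_pos: [613.8, -21.1, 218.7]
orientation: [-1.938, -2.44, -0.032]
ft_force: [0.3, 0.5, -3.2]
width: 33.9
grasp_force: 30.0
```

Request:
{"op": "step_arm", "data": {
  "targets": [
    [[-0.0045,0.0195,0,0,0,0,0],[-0.0045,0.0195,0,0,0,0,0],[-0.0045,0.0195,0,0,0,0,0],[-0.0045,0.0195,0,0,0,0,0],[-0.0045,0.0195,0,0,0,0,0]]
  ]
}}

```text
t: 19.3
ee_pos: [612.7, -16.2, 218.7]
orientation: [-1.938, -2.44, -0.032]
ft_force: [-0.6, 0.3, -1.9]
width: 33.7
grasp_force: 30.0
```

Request:
{"op": "step_arm", "data": {
  "targets": [
    [[-0.0045,0.0195,0,0,0,0,0],[-0.0045,0.0195,0,0,0,0,0],[-0.0045,0.0195,0,0,0,0,0],[-0.0045,0.0195,0,0,0,0,0],[-0.0045,0.0195,0,0,0,0,0]]
  ]
}}

```text
t: 19.92
ee_pos: [611.6, -11.3, 218.7]
orientation: [-1.938, -2.44, -0.032]
ft_force: [0.2, 0.0, -2.2]
width: 33.8
grasp_force: 30.0
```

Request:
{"op": "step_arm", "data": {
  "targets": [
    [[-0.0045,0.0195,0,0,0,0,0],[-0.0045,0.0195,0,0,0,0,0],[-0.0045,0.0195,0,0,0,0,0],[-0.0045,0.0195,0,0,0,0,0],[-0.0045,0.0195,0,0,0,0,0]]
  ]
}}

```text
t: 20.55
ee_pos: [610.5, -6.4, 218.7]
orientation: [-1.938, -2.44, -0.032]
ft_force: [0.5, -0.5, -3.1]
width: 33.8
grasp_force: 30.0
```

Request:
{"op": "step_arm", "data": {
  "targets": [
    [[-0.0045,0.0195,0,0,0,0,0],[-0.0045,0.0195,0,0,0,0,0],[-0.0045,0.0195,0,0,0,0,0],[-0.0045,0.0195,0,0,0,0,0],[-0.0045,0.0195,0,0,0,0,0]]
  ]
}}

```text
t: 21.18
ee_pos: [609.4, -1.6, 218.7]
orientation: [-1.938, -2.44, -0.032]
ft_force: [1.0, -0.8, -3.7]
width: 33.8
grasp_force: 30.0
```

```bash
python3 - <<'E'
from h import *
st();d=snap('wrist','w6');D=snap('side','d6');a=cv2.imread('pics/w6.png');b=cv2.imread('pics/d6.png')[110:230,200:330]
b=cv2.resize(b,(416,384),interpolation=cv2.INTER_CUBIC);cv2.imwrite('pics/c6.png',cv2.resize(np.hstack([a,b]),None,fx=.86,fy=.86))
E
```

```text
t 21.175 ee [609.4  -1.6 218.7] yaw 103.08 pitch 1.88
grip->depth of nose 129.8 lat -0.03 F along -0.97 lat 0.79 z -3.65 mom [-0.53 -0.05  0.01] w 33.8
```

View pics/c6.png

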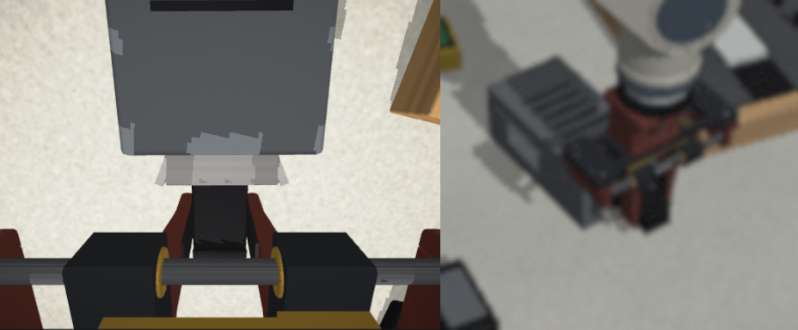

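The pack is in the slot, with the shoulder inside the lips at (222,185) and the pads still clear of them. The moment has begun to rise, so I go on in finer steps.

Request:
{"op": "step_arm", "data": {
  "targets": [
    [[-0.003,0.012,0,0,0,0,0],[-0.003,0.012,0,0,0,0,0],[-0.003,0.012,0,0,0,0,0],[0,0,0,0,0,0,0],[0,0,0,0,0,0,0]]
  ]
}}

```text
t: 21.9
ee_pos: [609.0, 0.0, 218.7]
orientation: [-1.938, -2.44, -0.033]
ft_force: [0.3, -4.5, -2.6]
width: 33.4
grasp_force: 30.0
```

```bash
python3 -c "
from h import *
st()"
```

```text
t 21.9 ee [609.    0.  218.7] yaw 103.07 pitch 1.87
grip->depth of nose 131.4 lat -0.0 F along -4.43 lat -0.73 z -2.58 mom [-0.9  -0.15  0.07] w 33.4
```

Clear resistance: 4.4 N, rising at about 2 N/mm, which matches the block's spring. Now I lower the pack gently to the slot floor.

Request:
{"op": "step_arm", "data": {
  "targets": [
    [[0,0,-0.01,0,0,0,0],[0,0,-0.01,0,0,0,0],[0,0,-0.01,0,0,0,0],[0,0,0,0,0,0,0],[0,0,0,0,0,0,0]]
  ]
}}

```text
t: 22.52
ee_pos: [609.0, 0.1, 217.2]
orientation: [-1.938, -2.44, -0.033]
ft_force: [0.8, -3.9, -0.9]
width: 33.6
grasp_force: 30.0
```

```bash
python3 -c "
from h import *
st()"
```

```text
t 22.525 ee [6.090e+02 1.000e-01 2.172e+02] yaw 103.07 pitch 1.88
grip->depth of nose 131.6 lat 0.01 F along -3.95 lat -0.11 z -0.93 mom [-0.72 -0.11 -0.05] w 33.6
```

Request:
{"op": "step_arm", "data": {
  "targets": [
    [[0,0,-0.008,0,0,0,0],[0.0025,-0.01,0,0,0,0,0],[0.0025,-0.01,0,0,0,0,0],[0,0,0,0,0,0,0],[0,0,0,0,0,0,0]]
  ]
}}

```text
t: 23.15
ee_pos: [609.1, -0.8, 216.7]
orientation: [-1.938, -2.44, -0.032]
ft_force: [1.9, -2.8, -1.7]
width: 33.6
grasp_force: 30.0
```

```bash
python3 -c "
from h import *
st()"
```

```text
t 23.15 ee [609.1  -0.8 216.7] yaw 103.07 pitch 1.89
grip->depth of nose 130.7 lat -0.12 F along -3.2 lat 1.19 z -1.73 mom [-0.56 -0.14 -0.04] w 33.6
```

Request:
{"op": "step_arm", "data": {
  "targets": [
    [[0,0,0,0,0,0,0.6],[0,0,0,0,0,0,0.6],[0,0,0,0,0,0,0.6],[0,0,0,0,0,0,0.6],[0,0,0,0,0,0,0.6]]
  ]
}}

```text
t: 23.78
ee_pos: [609.2, -0.8, 216.8]
orientation: [-1.938, -2.44, -0.032]
ft_force: [-1.0, -0.1, 0.1]
width: 52.7
grasp_force: 0.0
```

Request:
{"op": "step_arm", "data": {
  "targets": [
    [[0,0,0.1,0,0,0,0.6],[0,0,0.3,0,0,0,0.6],[0,0,0.6,0,0,0,0.6],[0,0,0.8,0,0,0,0.6],[0,0,0.8,0,0,0,0.6]]
  ]
}}

```text
t: 24.4
ee_pos: [609.0, -0.9, 349.1]
orientation: [-1.939, -2.44, -0.033]
ft_force: [0.6, -0.3, 0.5]
width: 52.8
grasp_force: 0.0
```

```bash
python3 - <<'E'
from h import *
st();d=snap('wrist','w7');cv2.imwrite('pics/w7b.png',cv2.resize(cv2.imread('pics/w7.png'),(800,600),interpolation=cv2.INTER_CUBIC))
E
```

```text
t 24.4 ee [609.   -0.9 349.1] yaw 103.07 pitch 1.87
grip->depth of nose 130.6 lat -0.08 F along -0.42 lat 0.52 z 0.46 mom [-0.09  0.01 -0.03] w 52.8
```

View pics/w7b.png

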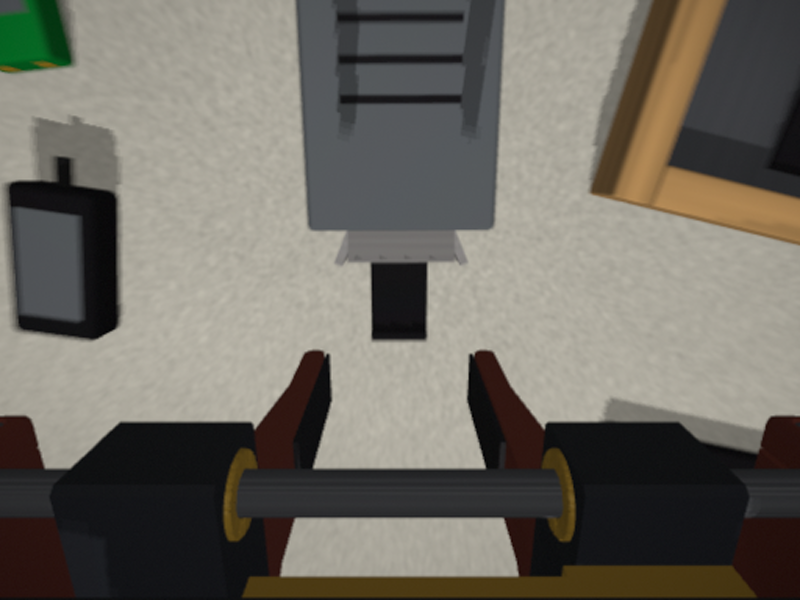

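The pack stays in the slot with its tail end at (399,339), and the fingers are clear. I'll check its depth against the released position, then hand in.

```bash
python3 - <<'E'
from h import *
a=np.radians(103);e=np.array([np.cos(a),np.sin(a)]);M=np.array([576.5,141.2])-95*e
for n in('w7','now'):
    d=np.load('pics/w7.npz') if n=='w7' else snap('wrist','w8')
    q=gedge(d,(374,339),(425,339));print(n,'nose depth',(ray(d,q[2:],60)[:2]-M)@e+200)
g=gedge(d,(320,230),(480,230));print('dock face at',(ray(d,g[2:],80)[:2]-M)@e)
E
```

```text
w7 nose depth 131.14318649482658
now nose depth 131.29175067677068
dock face at 0.42760091797791694
```

```bash
python3 -c "
from h import *
print(ctrl.close_job())"
```

```text
the job is handed in; nothing more can be done
None
```

The pack is in the dock slot with its nose resting against the contact block at about 131 mm; I stopped pressing at about 4.4 N, eased back slightly, let go, lifted clear and handed the job in at about 24 s, without touching anything else on the bench.

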